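# Find the carrier plate that fits the sloping reading stand

### The job

One of the three look-alike cassette carrier plates has holes underneath that match the two dowel pins now fitted to the sloping reading stand: find it by trying plates on the pins, and leave it fully home, flat on the deck with its orange-striped edge at the low side. Leave the two other plates lying flat, right way up, on the table, and do not disturb the two dropper bottles and the timer by the stand.

Things in the scene. Friction and masses are not known exactly. Their poses are not given: they have to be found in the camera images.
- stand: fixed grey stand, about 92 x 116 mm on the table. Its deck, 86 (up the slope) by 116 mm, slopes 30 degrees, rising along the stand's +x. Origin: centre of the underside on the table, z vertical. The deck's upward normal is (-0.5, 0, 0.866) in the stand's frame; up the slope is (0.866, 0, 0.5)
- deck_mid (a point): centre of the deck's surface, 50 mm above the stand's origin; a seated plate has the centre of its underside here, its y along the stand's y and its front (striped) edge at the deck's low edge
- deck_left (a point): point of the deck surface 50 mm from its centre along the stand's +y
- deck_right (a point): point of the deck surface 50 mm from its centre along the stand's -y
- pin_1: steel dowel pin, 10 mm across, standing 14 mm out of the deck at right angles to it, its last 6 mm tapered. Origin: where its axis meets the deck surface, frame level like the stand's. It stands at one of three places on the deck's middle line: y = -38, -4 or +26 mm in the stand's frame; which two places have pins varies
- pin_2: steel dowel pin, 10 mm across, standing 14 mm out of the deck at right angles to it, its last 6 mm tapered. Origin: where its axis meets the deck surface, frame level like the stand's. It stands at one of three places on the deck's middle line: y = -38, -4 or +26 mm in the stand's frame; which two places have pins varies
- plug: black plug flush with the deck, filling the third of those places (no pin there). Origin on the deck surface
- plate_a: one white carrier plate: 76 (x) by 100 (y) by 20 mm thick, about 220 g. Blue grip fin upright in the middle of its top: 14 mm thick (y), 44 mm long (x), up to 60 mm above the underside; low pocket rims beside it, 22 mm above the underside. Orange stripe on its front edge (-x). Origin: centre of the underside, z out of the top. The three look alike; holes only underneath
- plate_a_left (a point): edge point of that plate's underside, 50 mm from its centre along +y. The underside has two blind holes, 13 mm wide, 16 mm deep, at two of the places x = 0, y = -38, -4, +26 mm: a different two on each plate. They cannot be seen from above; which plate has which is not told
- plate_a_right (a point): edge point of that plate's underside, 50 mm from its centre along -y. Over pins that do not match its holes the plate is held up, its underside 14 mm short of the deck; over matching pins it drops to the deck
- plate_b: another white carrier plate: 76 (x) by 100 (y) by 20 mm thick, about 220 g. Blue grip fin upright in the middle of its top: 14 mm thick (y), 44 mm long (x), up to 60 mm above the underside; low pocket rims beside it, 22 mm above the underside. Orange stripe on its front edge (-x). Origin: centre of the underside, z out of the top. The three look alike; holes only underneath
- plate_b_left (a point): edge point of that plate's underside, 50 mm from its centre along +y. The underside has two blind holes, 13 mm wide, 16 mm deep, at two of the places x = 0, y = -38, -4, +26 mm: a different two on each plate. They cannot be seen from above; which plate has which is not told
- plate_b_right (a point): edge point of that plate's underside, 50 mm from its centre along -y. Over pins that do not match its holes the plate is held up, its underside 14 mm short of the deck; over matching pins it drops to the deck
- plate_c: a third white carrier plate: 76 (x) by 100 (y) by 20 mm thick, about 220 g. Blue grip fin upright in the middle of its top: 14 mm thick (y), 44 mm long (x), up to 60 mm above the underside; low pocket rims beside it, 22 mm above the underside. Orange stripe on its front edge (-x). Origin: centre of the underside, z out of the top. The three look alike; holes only underneath
- plate_c_left (a point): edge point of that plate's underside, 50 mm from its centre along +y. The underside has two blind holes, 13 mm wide, 16 mm deep, at two of the places x = 0, y = -38, -4, +26 mm: a different two on each plate. They cannot be seen from above; which plate has which is not told
- plate_c_right (a point): edge point of that plate's underside, 50 mm from its centre along -y. Over pins that do not match its holes the plate is held up, its underside 14 mm short of the deck; over matching pins it drops to the deck
- dropper_white: loose upright dropper bottle with white cap, 20 mm across, 64 mm tall, origin at the centre of its foot; beside the stand, to be left alone
- dropper_green: loose upright dropper bottle with green cap, 20 mm across, 64 mm tall, origin at the centre of its foot; beside the stand, to be left alone
- timer: loose white digital timer, 64 x 64 x 20 mm, origin at the centre of its underside; behind the stand, to be left alone

How it is judged:
At the end, for the whole second after the job is handed in: One plate is home on the pins: the centre of its underside within 6 mm of the deck's centre, and its left and right underside edge points within 9 mm of the deck's left and right points; the other two lie flat on the table (underside centre below 6 mm, tilt under 0.06 rad), all at rest (((distance between plate_a and deck_mid below 0.006 m and distance between plate_a_left and deck_left below 0.009 m and distance between plate_a_right and deck_right below 0.009 m and height (world z) of each of plate_b, plate_c below 0.006 m and angle between each of plate_b, plate_c's own z axis and vertical below 0.06 rad) or (distance between plate_b and deck_mid below 0.006 m and distance between plate_b_left and deck_left below 0.009 m and distance between plate_b_right and deck_right below 0.009 m and height (world z) of each of plate_a, plate_c below 0.006 m and angle between each of plate_a, plate_c's own z axis and vertical below 0.06 rad) or (distance between plate_c and deck_mid below 0.006 m and distance between plate_c_left and deck_left below 0.009 m and distance between plate_c_right and deck_right below 0.009 m and height (world z) of each of plate_a, plate_b below 0.006 m and angle between each of plate_a, plate_b's own z axis and vertical below 0.06 rad)) and linear speed of each of plate_a, plate_b, plate_c below 0.01 m/s); the robot touches nothing.
It fails at once if white-capped dropper bottle pushed more than 25 mm or tipped (distance of dropper_white from where it was at the start of the episode above 0.025 m or angle between dropper_white's own z axis and vertical above 0.4 rad).
It fails at once if green-capped dropper bottle pushed more than 25 mm or tipped (distance of dropper_green from where it was at the start of the episode above 0.025 m or angle between dropper_green's own z axis and vertical above 0.4 rad).
It fails at once if timer pushed more than 25 mm or tipped (distance of timer from where it was at the start of the episode above 0.025 m or angle between timer's own z axis and vertical above 0.4 rad).
It also fails if it takes over 72 s, if anything falls off the work surface, if the arm or the gripper's body presses on something with over 40 N, if the wrist force passes 120 N, or if a joint passes its speed limit or range.

### The arm

A 7-joint arm with a two-finger parallel gripper is mounted at the origin on a cart in front of the work surface, level with it; the furniture and walls round the work are solid. World frame = base frame: x ahead of the robot, y to its left, z up, the work surface at z = 0. Lengths are in m, angles in rad, forces in N, time in s.
With the tool pointing down it reaches from about 0.425 to 0.925 m from the base axis. Payload 6.8 kg.
Tool frame: the origin (TCP) lies on the centre line of the jaws, within the pads' length; the fingertips stand bot.tip_reach ahead of it and the grasp point (between the pads) lies 3 mm ahead of it (bot.tip_reach is the distance from the TCP to the fingertips, in m); z points along the fingers, y is the line along which they close (so a half turn about z gives the same grasp; the last joint's range is limited). The gripper opens to 85 mm and grips with 20 to 120 N. Pads are 22 mm wide; open, the fingers measure 114 mm over their backs; the gripper's body (76 mm by 85 mm) begins 54 mm behind the grasp point. The pads swing forward as they close: fully open they stand 13 mm farther back than shut.
Start: joints at [-0.108, 0.477, 0.022, 1.555, -0.011, 1.109, -0.083], TCP at [0.675, 0, 0.253] pointing down, gripper open.
Joint ranges: [-2.96, 2.96], [-0.34, 2.1], [-1.41, 1.46], [0.24, 2.44], [-1.37, 4.51], [0.17, 1.92], [-2.96, 2.96]. Speed limits (rad/s): [2.39, 2.39, 3.14, 3.14, 3.14, 3.14, 3.14].

### API

Orientations are given as a unit quaternion [w, x, y, z].
In Python, from station import bot gives the robot as it stands.
- The arm moves only by the tool jog_arm, never from a script. Its argument "deltas" is a list of rows, each a list of 7 numbers: the shift along the world's x, y, z in m, then the turn, a rotation vector about the world's x, y, z in rad, then the opening, from 0 (shut) to 1 (fully open). In form: [[x, y, z, rx, ry, rz, grip], ...]. A call has 1 to 10 rows; each row shifts and turns the commanded pose from where the row before left it; what a row does not reach is not made up. A row lasts 1/10 s, in which the tool goes at most 50 mm and 8.59 degrees, less where a joint would pass 70% of its speed; a pose out of reach is approached as far as the arm can. A call with a gripper value outside its range is refused whole. The fingers move at their own pace and stop on an object; "newtons" is the grip in N (left out, the last holds). Time passes only in rows, so rows that do not move let the fingers close. It gives the time, the measured TCP pose, the force, the opening and the grip force at its end, in the units of the state.
- bot.get_obs(): the state, without advancing time (a new reading comes with each control period).
- bot.read_camera(name): name is "scene" or "side" or "wrist"; returns a dict with "img" (400x640x3 uint8, red, green, blue), "K" (3x3 intrinsics, pixels), "dist_coeffs" ([k1, k2, p1, p2, k3] as OpenCV has them; the pictures are not rectified), "eye" and "attitude" of the camera in the world. Camera axes: x right, y down, z forward; pixel columns grow to the right and rows downward; lengths in m; the calibration is good to about 2 mm. A picture is of the moment at which its call begins. There is no depth.
- bot.hand_in(): hands the job in; it is judged then, once.
The state is a dict: "t": time; "q": joint angles; "joint_vel": joint speeds; "joint_torque": joint torques, N m; "eef_pos": TCP position; "tool_rot": TCP orientation; "contact_force": force on the tool from outside, world axes, zero at the start; "torque": the same for the moment, N m; "gripper_width": opening from 0.0 (shut) to 1.0 (fully open); "grasp_force": force on a finger pad.
Only numpy, scipy, OpenCV 4.12 (cv2) and the standard library are available. Lean on these libraries where they do the work, as an engineer would, in place of code of your own. Each camera call takes 0.05 s, during which the arm holds its last target. There are 200 camera calls.

## Working session

There is one attempt and no reset: what is moved stays moved. The work goes in short steps, Python scripts to look and compute and a tool call to move; the robot and the scene stay as the last step left them, time stands still between calls to the robot, and variables do not carry over. Pictures are saved under pics/ and viewed, at most 10 in all, crops included, and the job is handed in when it is done.

Besides the shell and the picture viewer there is one more tool, called after "Request:" in YAML: its name, and indented under it one key for each argument. jog_arm: Moves the arm, as the interface text tells. Its arguments: {"type":"object","properties":{"deltas":{"type":"array"},"newtons":{"type":"number"}},"required":["deltas"]}

```bash
mkdir -p pics; ls; python3 - <<'E'
from station import bot
import cv2,numpy as np
o=bot.get_obs();print(o['t'],o['eef_pos'],o['tool_rot'],o['contact_force'],bot.tip_reach)
ims=[]
for n in("scene","side","wrist"):
    c=bot.read_camera(n);cv2.imwrite(f"pics/{n}0.png",c['img'][:,:,::-1]);print(n,c['K'],c['dist_coeffs'],c['eye'],c['attitude'])
E
```

```text
pics
0.0 [ 6.74452551e-01 -2.03897456e-07  2.52343350e-01] [-5.86758326e-04  7.07096710e-01  7.07116294e-01 -6.67930956e-04] [-0.06173869 -0.68838471  0.47283864] 0.022
scene [[516.05719192   0.         325.02908398]
 [  0.         516.05719192 195.1221302 ]
 [  0.           0.           1.        ]] [0.05489521 0.         0.         0.         0.        ] [ 0.04145297 -0.88002905  1.01568617] [-0.39194194  0.88170742 -0.23744636  0.11221748]
side [[377.41836189   0.         321.39537285]
 [  0.         377.41836189 197.39840722]
 [  0.           0.           1.        ]] [-0.07428263  0.          0.          0.          0.        ] [0.35533159 0.86538462 0.52648524] [ 0.0779247  -0.10397827  0.84744041 -0.51474364]
wrist [[280.18585589   0.         316.76882594]
 [  0.         280.18585589 201.22160378]
 [  0.           0.           1.        ]] [-0.03532227  0.          0.          0.          0.        ] [0.67440774 0.07420938 0.37300257] [ 1.48342247e-01  9.88935390e-01 -4.83121855e-04 -1.06695081e-03]
```

View pics/scene0.png

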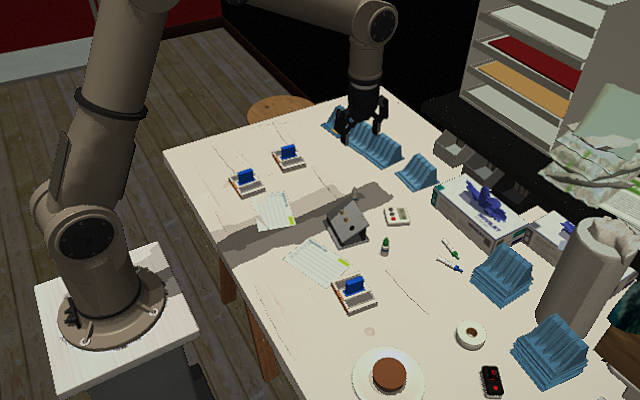

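View pics/side0.png

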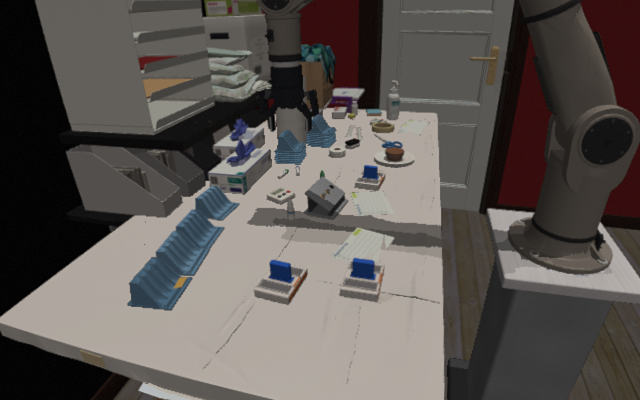

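Scene view: plates are at about (247,180), (289,156) and (354,292), stand at (347,224), timer at (398,216), green dropper at (385,246) and the white dropper near (355,195). The side view shows the same layout. Next I measure by ray casting and zoom in.

```bash
cat > h.py <<'E'
import numpy as np,cv2
from station import bot
from scipy.spatial.transform import Rotation as R
def rot(q): return R.from_quat(np.r_[q[1:],q[0]])
def rays(c,px):
    u=cv2.undistortPoints(np.float64(px).reshape(-1,1,2),c['K'],c['dist_coeffs'])[:,0]
    return rot(c['attitude']).apply(np.c_[u,np.ones(len(u))])
def onz(c,px,z):
    d=rays(c,px);e=c['eye'];return e+d*((z-e[2])/d[:,2])[:,None]
def proj(c,P):
    p=rot(c['attitude']).inv().apply(np.atleast_2d(P)-c['eye'])
    return cv2.projectPoints(p,np.zeros(3),np.zeros(3),c['K'],c['dist_coeffs'])[0][:,0]
def tri(cs,pxs):
    A=0;b=0
    for c,p in zip(cs,pxs):
        d=rays(c,[p])[0];d/=np.linalg.norm(d);M=np.eye(3)-np.outer(d,d);A=A+M;b=b+M@c['eye']
    return np.linalg.solve(A,b)
def blobs(img,lo,hi,amin=20):
    m=cv2.inRange(cv2.cvtColor(img,cv2.COLOR_RGB2HSV),lo,hi)
    n,l,s,ce=cv2.connectedComponentsWithStats(m)
    return [(s[i],ce[i],(l==i)) for i in range(1,n) if s[i][4]>=amin]
BLUE=((108,180,60),(125,255,255)); OR=((5,120,120),(20,255,255))
E
python3 - <<'E'
from h import *
cs={}
for n in("scene","side"):
    c=cs[n]=bot.read_camera(n)
    for k,(lo,hi) in dict(blue=BLUE,orange=OR).items():
        for s,ce,m in blobs(c['img'],lo,hi,12): print(n,k,s,ce.round(1),onz(c,[ce],.04 if k=='blue' else .01)[0].round(3))
a=cs['scene']['img'][130:330,220:440]
b=cs['side']['img'][150:310,240:440]
cv2.imwrite('pics/z.png',np.hstack([cv2.resize(a[:,:,::-1],None,fx=3,fy=3)[:600,:],])[:, :])
print(onz(cs['scene'],[[347,224]],.05))
E
```

```text
scene blue [281 145  16  15 158] [287.9 151.6] [0.605 0.285 0.04 ]
scene blue [238 169  17  16 181] [245.4 176.5] [0.441 0.239 0.04 ]
scene blue [454 266   9   6  23] [457.4 268.2] [ 0.748 -0.339  0.04 ]
scene blue [343 276  22  20 262] [353.9 285.7] [ 0.499 -0.258  0.04 ]
scene orange [ 479   61   92   57 1563] [527.8  87.8] [1.594 0.225 0.01 ]
scene orange [247  96  66  28 916] [275.3 107.2] [0.704 0.576 0.01 ]
scene orange [337 291   6   9  16] [339.8 295. ] [ 0.469 -0.246  0.01 ]
scene orange [375 377  10  10  14] [378.4 381.8] [ 0.423 -0.473  0.01 ]
side blue [364 166  13  12 124] [370.  171.7] [ 0.502 -0.251  0.04 ]
side blue [352 259  23  20 341] [362.9 268.6] [0.444 0.247 0.04 ]
side blue [271 261  22  21 329] [280.5 270.8] [0.607 0.292 0.04 ]
side orange [379 274   3   8  13] [380.  277.8] [0.409 0.232 0.01 ]
side orange [174 277  13  11  67] [180.2 282. ] [0.819 0.344 0.01 ]
side orange [294 277   6   9  14] [296.6 281.1] [0.578 0.281 0.01 ]
[[ 0.58948481 -0.08449024  0.05      ]]
```

View pics/z.png

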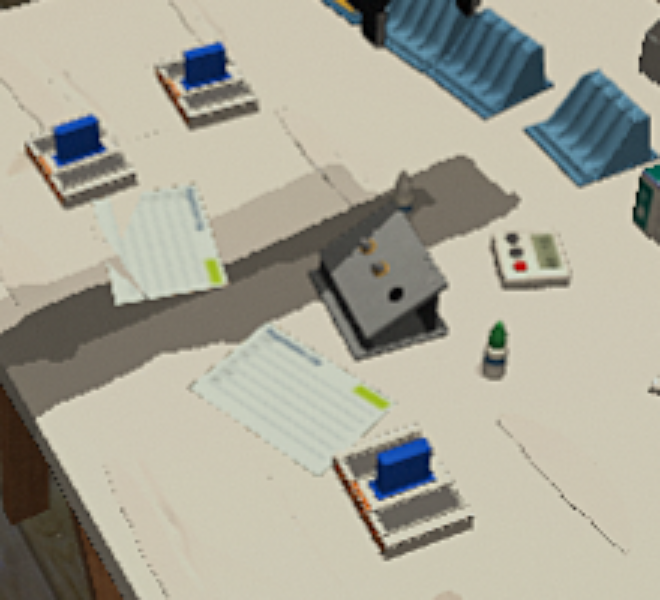

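View pics/wrist0.png

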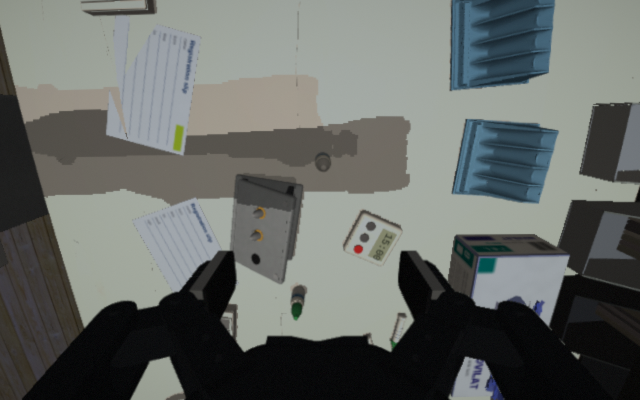

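The zoom shows the pins at the +26 and −4 places, on the far side from the plug at −38 (wrist: pins about (258,212) and (256,236), plug (256,260)). The stand is near (0.59,−0.08). I move the wrist camera over the nearest plate and the stand.

Request:
jog_arm:
  deltas:
    - [-0.018, -0.043, 0, 0, 0, 0, 1]
    - [-0.018, -0.043, 0, 0, 0, 0, 1]
    - [-0.018, -0.043, 0, 0, 0, 0, 1]
    - [-0.018, -0.043, 0, 0, 0, 0, 1]
    - [-0.018, -0.043, 0, 0, 0, 0, 1]
    - [-0.018, -0.043, 0, 0, 0, 0, 1]
    - [-0.018, -0.043, 0, 0, 0, 0, 1]
    - [0, 0, 0, 0, 0, 0, 1]
    - [0, 0, 0, 0, 0, 0, 1]

```text
t: 1.15
eef_pos: [0.5481, -0.3025, 0.2533]
tool_rot: [-0.0, 0.708, 0.706, -0.0]
contact_force: [0.4, 0.9, -0.8]
gripper_width: 0.997
grasp_force: 0.0
```

```bash
python3 - <<'E'
from h import *
c=bot.read_camera("wrist");cv2.imwrite("pics/w1.png",c['img'][:,:,::-1])
o=bot.get_obs();print(o['t'],o['eef_pos'],c['eye'])
for s,ce,m in blobs(c['img'],*BLUE,40): print('blue',s,ce)
for s,ce,m in blobs(c['img'],*OR,40): print('or',s,ce)
cv2.imwrite("pics/w1z.png",cv2.resize(c['img'][0:290,170:470,::-1],None,fx=2,fy=2,interpolation=cv2.INTER_CUBIC))
np.save('c1.npy',c,allow_pickle=True)
E
```

```text
1.2 [ 0.54911841 -0.30062045  0.25317175] [ 0.54811176 -0.22829281  0.37384056]
blue [258 131  43  19 502] [278.0498008  141.02589641]
```

View pics/w1z.png

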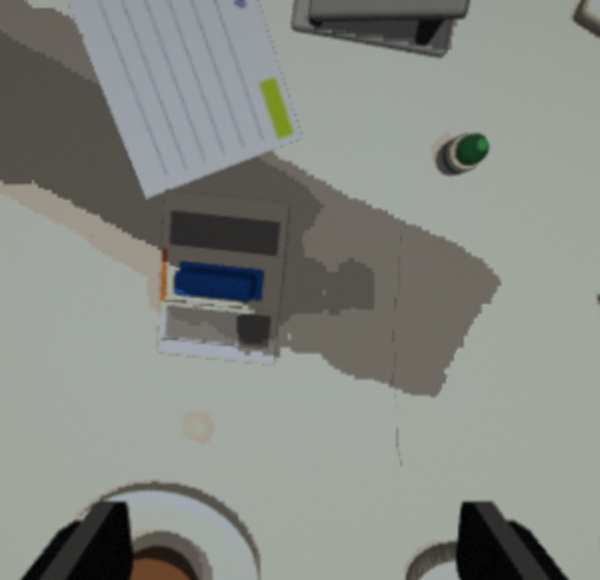

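The wrist zoom shows the plate's top corners at zoom (163,197), (288,203), (275,362) and (158,353), with the stripe on the left (−x) and the fin around (218,282). The stand is cut off at the top, so I shift for a stand view.

Request:
jog_arm:
  deltas:
    - [0.013, 0.043, -0.01, 0, 0, 0, 1]
    - [0.013, 0.043, -0.01, 0, 0, 0, 1]
    - [0.013, 0.044, -0.01, 0, 0, 0, 1]
    - [0, 0, 0, 0, 0, 0, 1]
    - [0, 0, 0, 0, 0, 0, 1]

```text
t: 1.7
eef_pos: [0.5889, -0.1671, 0.2229]
tool_rot: [-0.001, 0.705, 0.709, 0.0]
contact_force: [0.5, -1.5, 0.8]
gripper_width: 0.998
grasp_force: 0.0
```

```bash
python3 - <<'E'
from h import *
c=bot.read_camera("wrist")
o=bot.get_obs();print(o['t'],o['eef_pos'],c['eye'])
np.save('c2.npy',c,allow_pickle=True)
cv2.imwrite("pics/w2z.png",cv2.resize(c['img'][0:230,200:460,::-1],None,fx=2.6,fy=2.6,interpolation=cv2.INTER_CUBIC))
c1=np.load('c1.npy',allow_pickle=True).item()
P=onz(c1,[(251.5,98.5),(314,101.5),(307.5,181),(249,176.5)],.02);print(P.round(4),P.mean(0))
print('sides',[np.linalg.norm(P[i]-P[i-1]).round(4) for i in range(4)])
f=lambda a:np.degrees(np.arctan2(a[1],a[0]))
print('yaw x',f(P[1]-P[0]),f(P[2]-P[3]),'y',f(P[0]-P[3])-90,f(P[1]-P[2])-90)
b=[x for x in blobs(c1['img'],*BLUE,40)][0];ys,xs=np.where(b[2]);print('fin rect',cv2.minAreaRect(np.c_[xs,ys].astype(np.float32)),onz(c1,[b[1]],.055))
E
```

```text
1.75 [ 0.58846324 -0.16945677  0.22329714] [ 0.58815118 -0.09306764  0.34357292]
[[ 0.47   -0.2082  0.02  ]
 [ 0.5447 -0.2121  0.02  ]
 [ 0.5356 -0.3095  0.02  ]
 [ 0.4602 -0.3031  0.02  ]] [ 0.50262887 -0.25823243  0.02      ]
sides [np.float64(0.0955), np.float64(0.0748), np.float64(0.0978), np.float64(0.0756)]
yaw x -3.0562003254015977 -4.810274395763462 y -5.914273263358922 -5.358460433536891
fin rect ((279.0105895996094, 140.39764404296875), (42.29154968261719, 15.263374328613281), 5.90614128112793) [[ 0.50448683 -0.25547577  0.055     ]]
```

View pics/w2z.png

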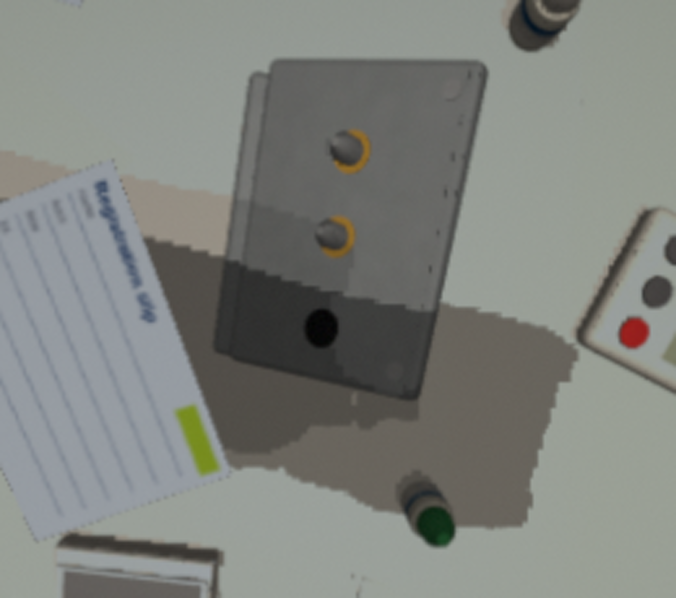

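The stand close-up shows pin bases (orange rings) near zoom (351,151) and (335,236) and the plug at (321,328). Deck corners are (270,62), (485,65), (418,398) and (232,357). The green dropper is at the bottom right and the white one at the top right.

```bash
python3 - <<'E'
from h import *
c=np.load('c2.npy',allow_pickle=True).item()
z=lambda L:np.array(L)/2.6+[200,0]
f=lambda a:np.degrees(np.arctan2(a[1],a[0]))
p=onz(c,z([(351,151),(335,236),(321,328)]),.05);print(p.round(4),np.linalg.norm(np.diff(p,axis=0),axis=1),'yaw',f(p[0]-p[2])-90)
lo=onz(c,z([(270,62),(232,357)]),.0285);hi=onz(c,z([(485,65),(418,398)]),.0715)
print(lo.round(4),hi.round(4),np.linalg.norm(lo[0]-lo[1]),np.linalg.norm(hi[0]-hi[1]),'yaw',f(lo[0]-lo[1])-90,f(hi[0]-hi[1])-90)
print('ctr corners',(lo.sum(0)+hi.sum(0))/4)
yaw=np.radians(f(p[0]-p[2])-90);ey=np.array([-np.sin(yaw),np.cos(yaw),0])
for q,y in zip(p,(.026,-.004,-.038)): print('mid from pin',(q-ey*y).round(4))
print('green foot/top',onz(c,z([(437,528)]),.064),'white cap approx',onz(c,z([(548,5)]),.04))
E
```

```text
[[ 0.605  -0.0396  0.05  ]
 [ 0.5996 -0.0692  0.05  ]
 [ 0.5947 -0.103   0.05  ]] [0.03004129 0.03419883] yaw -9.225608064438006
[[ 0.5745 -0.0044  0.0285]
 [ 0.5577 -0.1159  0.0285]] [[ 0.6478 -0.0167  0.0715]
 [ 0.6306 -0.1273  0.0715]] 0.11276021739564203 0.11190948326655625 yaw -8.601556273917126 -8.822082744798664
ctr corners [ 0.60263572 -0.06606116  0.05      ]
mid from pin [ 0.6009 -0.0653  0.05  ]
mid from pin [ 0.6003 -0.0652  0.05  ]
mid from pin [ 0.6008 -0.0655  0.05  ]
green foot/top [[ 0.64204889 -0.18020427  0.064     ]] white cap approx [[0.67646978 0.01229226 0.04      ]]
```

Request:
jog_arm:
  deltas:
    - [-0.0085, -0.0087, -0.01, 0, 0, 0.1484, 0.6]
    - [-0.0085, -0.0087, -0.01, 0, 0, 0.1484, 0.6]
    - [-0.0085, -0.0087, -0.01, 0, 0, 0.1484, 0.6]
    - [-0.0085, -0.0087, -0.01, 0, 0, 0.1484, 0.6]
    - [-0.0085, -0.0087, -0.01, 0, 0, 0.1484, 0.6]
    - [-0.0085, -0.0087, -0.01, 0, 0, 0.1484, 0.6]
    - [-0.0085, -0.0087, -0.01, 0, 0, 0.1484, 0.6]
    - [-0.0085, -0.0087, -0.01, 0, 0, 0.1484, 0.6]
    - [-0.0085, -0.0087, -0.01, 0, 0, 0.1484, 0.6]
    - [-0.0085, -0.0087, -0.01, 0, 0, 0.1484, 0.6]

```text
t: 2.75
eef_pos: [0.5023, -0.2598, 0.1233]
tool_rot: [0.0, 0.041, 0.999, -0.0]
contact_force: [-0.7, -0.6, -0.4]
gripper_width: 0.602
grasp_force: 0.0
```

Request:
jog_arm:
  deltas:
    - [0, 0, 0, 0, 0, 0, 0.6]
    - [0, 0, 0, 0, 0, 0, 0.6]
    - [0, 0, 0, 0, 0, 0, 0.6]

```text
t: 3.05
eef_pos: [0.504, -0.2579, 0.1241]
tool_rot: [0.001, 0.045, 0.999, -0.0]
contact_force: [-0.2, -0.4, 0.7]
gripper_width: 0.595
grasp_force: 0.0
```

```bash
cat >> h.py <<'E'
def st():
    o=bot.get_obs();r=rot(o['tool_rot']);m=r.as_matrix()
    print('t',o['t'],'p',np.round(o['eef_pos'],4),'toolz',m[:,2].round(3),'tooly',m[:,1].round(3),'F',np.round(o['contact_force'],1),'M',np.round(o['torque'],2),'q',np.round(o['q'],2),'w',round(float(o['gripper_width']),3),round(float(o['grasp_force']),1))
    return o
E
python3 -c "
from h import *;st()"
```

```text
t 3.05 p [ 0.504  -0.2579  0.1241] toolz [ 0.001 -0.    -1.   ] tooly [ 0.089  0.996 -0.   ] F [-0.2 -0.4  0.7] M [-0.01 -0.03  0.03] q [ 0.55  0.47 -0.24  1.92  0.15  0.77  1.71] w 0.595 0.0
```

Request:
jog_arm:
  deltas:
    - [0, 0, -0.025, 0, 0, 0, 0.6]
    - [0, 0, -0.025, 0, 0, 0, 0.6]
    - [0, 0, -0.023, 0, 0, 0, 0.6]
    - [0, 0, 0, 0, 0, 0, 0.6]
    - [0, 0, 0, 0, 0, 0, 0]
    - [0, 0, 0, 0, 0, 0, 0]
    - [0, 0, 0, 0, 0, 0, 0]
    - [0, 0, 0, 0, 0, 0, 0]
    - [0, 0, 0, 0, 0, 0, 0]
    - [0, 0, 0, 0, 0, 0, 0]
  newtons: 50

```text
t: 4.05
eef_pos: [0.5044, -0.2583, 0.052]
tool_rot: [0.001, 0.044, 0.999, -0.0]
contact_force: [-0.4, 1.8, 6.5]
gripper_width: 0.157
grasp_force: 51.2
```

```bash
python3 -c "
from h import *;st()"
```

```text
t 4.05 p [ 0.5044 -0.2583  0.052 ] toolz [ 0.003 -0.001 -1.   ] tooly [ 0.087  0.996 -0.001] F [-0.4  1.8  6.5] M [ 0.25  0.11 -0.03] q [ 0.53  0.58 -0.21  1.95  0.2   0.63  1.67] w 0.157 51.2
```

Request:
jog_arm:
  deltas:
    - [0, 0, 0.035, 0, 0, -0.0175, 0]
    - [0, 0, 0.035, 0, 0, -0.0175, 0]
    - [0, 0, 0.035, 0, 0, -0.0175, 0]
    - [0, 0, 0.035, 0, 0, -0.0175, 0]
    - [0.0072, 0.0333, 0, -0.01365, -0.0862, 0, 0]
    - [0.0072, 0.0333, 0, -0.01365, -0.0862, 0, 0]
    - [0.0072, 0.0333, 0, -0.01365, -0.0862, 0, 0]
    - [0.0072, 0.0333, 0, -0.01365, -0.0862, 0, 0]
    - [0.0072, 0.0333, 0, -0.01365, -0.0862, 0, 0]
    - [0.0072, 0.0333, 0, -0.01365, -0.0862, 0, 0]

```text
t: 5.05
eef_pos: [0.5427, -0.0715, 0.19]
tool_rot: [0.242, 0.077, 0.967, -0.023]
contact_force: [0.5, -1.7, -3.1]
gripper_width: 0.154
grasp_force: 50.0
```

Request:
jog_arm:
  deltas:
    - [0, 0, -0.022, 0, 0, 0, 0]
    - [0, 0, -0.022, 0, 0, 0, 0]
    - [0, 0, 0, 0, 0, 0, 0]
    - [0, 0, 0, 0, 0, 0, 0]

```text
t: 5.45
eef_pos: [0.5437, -0.0752, 0.1522]
tool_rot: [0.241, 0.078, 0.967, -0.025]
contact_force: [0.7, 0.2, -1.6]
gripper_width: 0.157
grasp_force: 49.9
```

```bash
python3 - <<'E'
from h import *
st()
for n,b in(("scene",(280,160,440,270)),("side",(270,140,390,230))):
    c=bot.read_camera(n);np.save(f'c_{n}.npy',c,allow_pickle=True)
    x0,y0,x1,y1=b;cv2.imwrite(f'pics/p1{n}.png',cv2.resize(c['img'][y0:y1,x0:x1,::-1],(640,int(640*(y1-y0)/(x1-x0))),interpolation=cv2.INTER_CUBIC))
st()
E
```

```text
t 5.45 p [ 0.5437 -0.0752  0.1522] toolz [ 0.462 -0.086 -0.883] tooly [ 0.163  0.987 -0.011] F [ 0.7  0.2 -1.6] M [ 0.16  0.73 -0.02] q [ 0.06  0.25 -0.11  2.29  0.82  0.18  0.59] w 0.157 49.9
t 5.55 p [ 0.5444 -0.0755  0.153 ] toolz [ 0.464 -0.086 -0.882] tooly [ 0.164  0.986 -0.011] F [ 0.3 -0.4 -2.2] M [ 0.12  0.72 -0.05] q [ 0.06  0.25 -0.11  2.29  0.82  0.18  0.59] w 0.156 49.9
```

The wrist is close to a joint limit (q6 is 0.18), so the pose came up short. I work out the residual.

```bash
cat >> h.py <<'E'
MID=np.array([.6008,-.0655,.05]);YAW=np.radians(-9)
RS=R.from_euler('z',YAW)
# tool for seated plate: tool z=-normal, tool y=stand y
n=RS.apply([-.5,0,.866]);ty=RS.apply([0,1,0]);RT=R.from_matrix(np.c_[np.cross(ty,-n),ty,-n])
def resid(h,off=.051,RT=RT,du=0,dy=0):
    o=st();t=MID+n*(off+h)+RS.apply([.866*du,dy,.5*du])
    print('target',t.round(4),'dp',(t-o['eef_pos']).round(4),'rv',(RT*rot(o['tool_rot']).inv()).as_rotvec().round(4))
E
python3 -c "
from h import *;resid(.06);resid(0)"
```

```text
t 5.55 p [ 0.5444 -0.0755  0.153 ] toolz [ 0.464 -0.086 -0.882] tooly [ 0.164  0.986 -0.011] F [ 0.3 -0.4 -2.2] M [ 0.12  0.72 -0.05] q [ 0.06  0.25 -0.11  2.29  0.82  0.18  0.59] w 0.156 49.9
target [ 0.546  -0.0568  0.1461] dp [ 0.0016  0.0186 -0.0069] rv [ 0.0053 -0.0338  0.0074]
t 5.55 p [ 0.5444 -0.0755  0.153 ] toolz [ 0.464 -0.086 -0.882] tooly [ 0.164  0.986 -0.011] F [ 0.3 -0.4 -2.2] M [ 0.12  0.72 -0.05] q [ 0.06  0.25 -0.11  2.29  0.82  0.18  0.59] w 0.156 49.9
target [ 0.5756 -0.0615  0.0942] dp [ 0.0312  0.0139 -0.0589] rv [ 0.0053 -0.0338  0.0074]
```

View pics/p1scene.png

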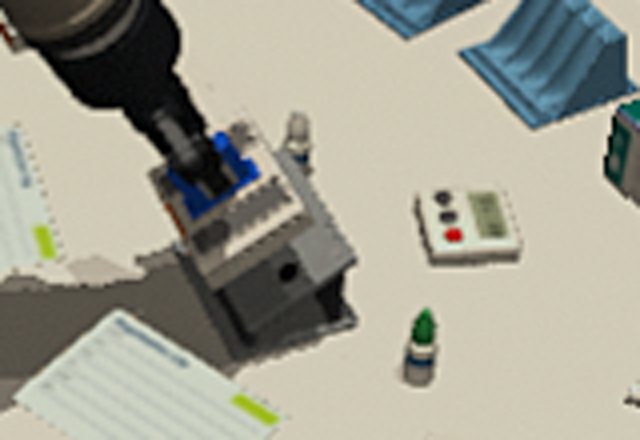

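The picture shows the plate held tilted over the deck, stripe at the low side, with bottles and timer clear. I correct the residual while going down to 30 mm.

Request:
jog_arm:
  deltas:
    - [0.0033, 0.0033, -0.0066, 0.001, -0.0068, 0.0015, 0]
    - [0.0033, 0.0033, -0.0066, 0.001, -0.0068, 0.0015, 0]
    - [0.0033, 0.0033, -0.0066, 0.001, -0.0068, 0.0015, 0]
    - [0.0033, 0.0033, -0.0066, 0.001, -0.0068, 0.0015, 0]
    - [0.0033, 0.0033, -0.0066, 0.001, -0.0068, 0.0015, 0]
    - [0, 0, 0, 0, 0, 0, 0]
    - [0, 0, 0, 0, 0, 0, 0]

```text
t: 6.25
eef_pos: [0.5608, -0.059, 0.1197]
tool_rot: [0.258, 0.075, 0.963, -0.021]
contact_force: [0.2, -0.4, -1.8]
gripper_width: 0.156
grasp_force: 50.0
```

```bash
python3 -c "
from h import *;resid(.03)"
```

```text
t 6.25 p [ 0.5608 -0.059   0.1197] toolz [ 0.494 -0.079 -0.866] tooly [ 0.156  0.988 -0.001] F [ 0.2 -0.4 -1.8] M [0.14 0.81 0.05] q [ 0.12  0.35 -0.22  2.29  1.59  0.18 -0.19] w 0.156 50.0
target [ 0.5608 -0.0592  0.1201] dp [ 0.     -0.0002  0.0004] rv [ 0.0009 -0.0004 -0.0006]
```

Request:
jog_arm:
  deltas:
    - [0.0035, -0.0006, -0.006, 0, 0, 0, 0]
    - [0.0035, -0.0006, -0.006, 0, 0, 0, 0]
    - [0.001, -0.0002, -0.0017, 0, 0, 0, 0]
    - [0.001, -0.0002, -0.0017, 0, 0, 0, 0]
    - [0.001, -0.0002, -0.0017, 0, 0, 0, 0]
    - [0, 0, 0, 0, 0, 0, 0]
    - [0, 0, 0, 0, 0, 0, 0]

```text
t: 6.95
eef_pos: [0.5707, -0.0604, 0.1023]
tool_rot: [0.258, 0.075, 0.963, -0.021]
contact_force: [0.8, 0.1, -1.9]
gripper_width: 0.156
grasp_force: 50.2
```

```bash
python3 -c "
from h import *;resid(.01)"
```

```text
t 6.95 p [ 0.5707 -0.0604  0.1023] toolz [ 0.494 -0.078 -0.866] tooly [ 0.155  0.988 -0.001] F [ 0.8  0.1 -1.9] M [ 0.05  0.66 -0.06] q [ 0.17  0.4  -0.27  2.27  1.75  0.21 -0.34] w 0.156 50.2
target [ 0.5707 -0.0607  0.1028] dp [-0.     -0.0004  0.0006] rv [ 0.0008 -0.0005 -0.0013]
```

Request:
jog_arm:
  deltas:
    - [0.001, -0.0002, -0.0017, 0, 0, 0, 0]
    - [0.001, -0.0002, -0.0017, 0, 0, 0, 0]
    - [0.001, -0.0002, -0.0017, 0, 0, 0, 0]
    - [0, 0, 0, 0, 0, 0, 0]

```text
t: 7.35
eef_pos: [0.5742, -0.0606, 0.097]
tool_rot: [0.258, 0.075, 0.963, -0.02]
contact_force: [4.6, 0.5, -2.7]
gripper_width: 0.155
grasp_force: 49.8
```

```bash
python3 -c "
from h import *;resid(.0)"
```

```text
t 7.35 p [ 0.5742 -0.0606  0.097 ] toolz [ 0.494 -0.078 -0.866] tooly [ 0.155  0.988 -0.   ] F [ 4.6  0.5 -2.7] M [ 0.25 -0.1   0.17] q [ 0.18  0.42 -0.29  2.27  1.79  0.22 -0.37] w 0.155 49.8
target [ 0.5756 -0.0615  0.0942] dp [ 0.0014 -0.0009 -0.0029] rv [ 0.0004 -0.0002 -0.0018]
```

Request:
jog_arm:
  deltas:
    - [0.0014, -0.0002, -0.0014, 0, 0, 0, 0]
    - [0.001, -0.0002, -0.0012, 0, 0, 0, 0]
    - [0, 0, 0, 0, 0, 0, 0]
    - [0, 0, 0, 0, 0, 0, 0]

```text
t: 7.75
eef_pos: [0.5755, -0.0607, 0.0949]
tool_rot: [0.258, 0.075, 0.963, -0.02]
contact_force: [-8.9, 3.1, 13.0]
gripper_width: 0.156
grasp_force: 52.6
```

```bash
python3 -c "
from h import *;resid(.0)"
```

```text
t 7.75 p [ 0.5755 -0.0607  0.0949] toolz [ 0.494 -0.078 -0.866] tooly [ 0.154  0.988 -0.001] F [-8.9  3.1 13. ] M [ 0.07  0.46 -0.03] q [ 0.19  0.42 -0.29  2.26  1.8   0.22 -0.38] w 0.156 52.6
target [ 0.5756 -0.0615  0.0942] dp [ 0.0001 -0.0008 -0.0007] rv [ 0.0007 -0.0003 -0.0023]
```

Contact of 16 N along the normal at h≈0 says it is seated. I release and back off along the normal.

Request:
jog_arm:
  deltas:
    - [0, 0, 0, 0, 0, 0, 0.5]
    - [0, 0, 0, 0, 0, 0, 0.5]
    - [0, 0, 0, 0, 0, 0, 0.5]
    - [0, 0, 0, 0, 0, 0, 0.5]
    - [-0.005, 0.0008, 0.0087, 0, 0, 0, 0.5]
    - [-0.01, 0.0016, 0.0173, 0, 0, 0, 0.5]
    - [-0.015, 0.0024, 0.026, 0, 0, 0, 0.5]
    - [-0.015, 0.0024, 0.026, 0, 0, 0, 0.5]
    - [-0.015, 0.0024, 0.026, 0, 0, 0, 0.5]
    - [-0.015, 0.0024, 0.026, 0, 0, 0, 0.5]

```text
t: 8.75
eef_pos: [0.5095, -0.0515, 0.2093]
tool_rot: [0.257, 0.076, 0.963, -0.022]
contact_force: [0.9, -0.9, 0.2]
gripper_width: 0.498
grasp_force: 0.0
```

```bash
python3 - <<'E'
from h import *
st();cs=[]
for n,b in(("scene",(280,160,440,270)),("side",(270,140,390,230))):
    c=bot.read_camera(n);cs.append(c);x0,y0,x1,y1=b
    im=cv2.resize(c['img'][y0:y1,x0:x1,::-1],(400,300),interpolation=cv2.INTER_CUBIC);cv2.imwrite(f'pics/q{n}.png',im)
    bl=[x for x in blobs(c['img'],*BLUE,30) if x0<x[1][0]<x1 and y0<x[1][1]<y1]
    for s,ce,m in bl: print(n,s,ce, 'pred seated fin ctr .043',proj(c,MID+n_*.043) if (n_:=RS.apply([-.5,0,.866])) is not None else 0,'pred raised',proj(c,MID+n_*.057))
cv2.imwrite('pics/q.png',np.hstack([cv2.imread('pics/qscene.png'),cv2.imread('pics/qside.png')]))
c=bot.read_camera('wrist');cv2.imwrite('pics/qw.png',c['img'][:,:,::-1]);np.save('c3.npy',c,allow_pickle=True)
E
```

```text
t 8.75 p [ 0.5095 -0.0515  0.2093] toolz [ 0.492 -0.081 -0.867] tooly [ 0.157  0.988 -0.003] F [ 0.9 -0.9  0.2] M [ 0.04  0.52 -0.01] q [ 0.36  0.11 -0.47  2.31  0.69  0.29  0.69] w 0.498 0.0
scene [330 202  21  20 227] [339.50220264 211.57268722] pred seated fin ctr .043 [[339.78876349 209.98368284]] pred raised [[337.44146121 207.25081528]]
side [323 174  19  19 185] [332.57297297 182.32972973] pred seated fin ctr .043 [[332.97819452 180.43706825]] pred raised [[335.27752716 176.81913057]]
```

View pics/q.png

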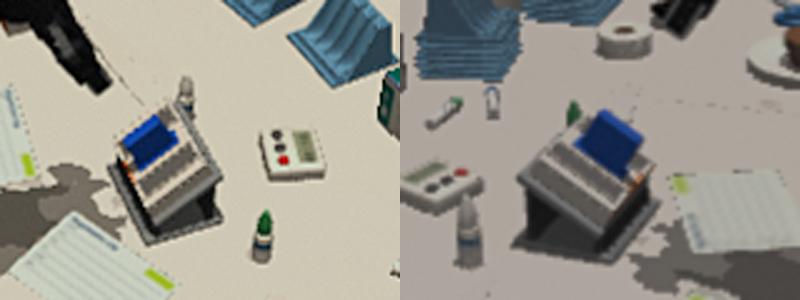

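View pics/qw.png

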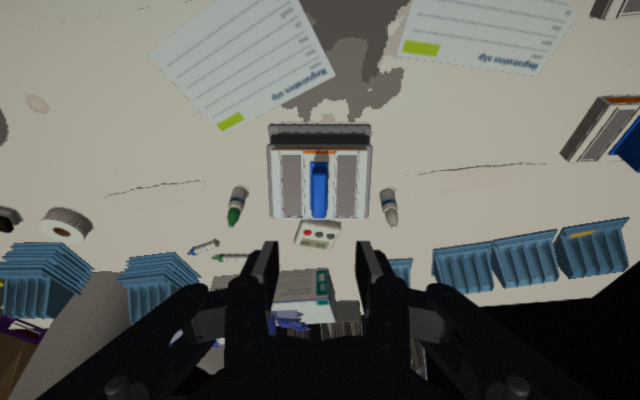

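Scene and side views show the plate flat on the deck with no gap, stripe at the low edge. The fin centroid, at (339.5,211.6) in the scene view and (332.6,182.3) in the side view, matches the seated prediction rather than the raised one. The wrist view shows the plate square on the stand (268–371 px) with both bottles and the timer standing. The other two plates were never touched.

```bash
python3 -c "
from station import bot;print(bot.hand_in())"
```

```text
the job is handed in; nothing more can be done
None
```

The first plate I tried (the one nearest the −y side) matched the pins and is fully home on the deck, stripe at the low edge; I never touched the other two plates, the bottles or the timer, and the job was handed in at about 9 s, with no verdict returned.

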